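# Slide the candy jar round the desk fittings to prop the folder

### The job

The white folder sits loosely in its spring clip: use the heavy candy jar as a bookend for it. Push the jar along the desk, always standing on it, round the screwed-down pencil sharpener and desk socket without the jar or the robot touching them, and snug it up against the middle of the folder's front so that it still presses the folder back into its clip after you let go. Press it on with around 5 N and never more than 10 N, for the clip is delicate, and leave everything else on the desk where it is.

Things in the scene. Friction and masses are not known exactly. Their poses are not given: they have to be found in the camera images.
- jar: Squat round glass candy jar with a steel lid, shut tight: 104 mm in diameter (too wide for the gripper) up to a height of 62 mm, then a lid of 101 mm diameter, 78 mm high in all; 0.55 to 1 kg, it takes 2.5 to 7.5 N to slide on the desk. Origin at the centre of its underside, z up; it is round, so its yaw means nothing. It starts on the robot's right and should be pushed low, below half height.
- clip: Steel spring clip screwed to the desk at the robot's left, holding a white plastic folder on its long edge: 210 mm wide (y), 150 mm high, 24 mm thick, 3 mm above the desk. Origin on the desk behind the middle of the folder; -x is the way the folder's front faces, z up. All other clip parts are behind the folder.
- folder_front (a point): Point 62 mm from the clip's origin towards its -x, 35 mm above the desk, at mid-width: where the front of the folder would be if pulled fully out. The real front lies 0 to 32 mm behind it (clip +x); it is not measured and must be felt. The sprung folder gives way to +x by 1 mm per 4 N, and pushes the released jar back as far as the jar's friction lets it.
- sharpener: Steel desktop pencil sharpener screwed to the desk: round foot, block body, small crank; all within 40 mm of its vertical axis, 70 mm high. Origin on its axis at desk height. Fixed; not to be touched.
- socket: Pop-up desk power socket, a round grey plastic post on a steel flange of 40 mm radius, 50 mm high, fixed in the desk. Origin on its axis at desk height. Not to be touched.
- mouse: Loose grey computer mouse, 104 x 60 x 34 mm (long along its x), origin at the centre of its underside. Leave alone.
- notes: Loose block of note paper, 75 x 75 x 28 mm, origin at the centre of its underside. Leave alone.
- mug: White mug, 80 mm in diameter with a handle (reaching about 70 mm from its axis), 85 mm high, origin at the centre of its underside. Leave alone.
- stapler: Black stapler, 130 x 36 x 43 mm (long along its x), origin at the centre of its underside. Leave alone.
- eraser: Rubber eraser, 55 x 22 x 13 mm (long along its x), origin at the centre of its underside. Leave alone.
- tape: Cardboard-coloured roll of tape lying flat, 90 mm in diameter, 20 mm high, origin at the centre of its underside. Leave alone.
Not all that is in view belongs to the job. What is shaped like the clip but green is not meant.

How it is judged:
By the outcome, as a careful person would: the job done as asked, in the order asked, and still so for the second after the job is handed in, with the robot touching nothing.
It also fails if it takes over 72 s, if anything falls off the work surface, if the arm or the gripper's body presses on something with over 40 N, if the wrist force passes 120 N, or if a joint passes its speed limit or range.

### The arm

A 7-joint arm with a two-finger parallel gripper is mounted at the origin on the work surface. World frame = base frame: x ahead of the robot, y to its left, z up, the work surface at z = 0. Lengths are in m, angles in degrees, forces in N, time in s.
With the tool pointing down it reaches from about 0.425 to 0.875 m from the base axis. Payload 4.7 kg.
Tool frame: the origin (TCP) lies at the very end of the fingers, on their centre line; the grasp point (between the pads) lies 19 mm behind it; z points along the fingers, y is the line along which they close (so a half turn about z gives the same grasp; the last joint's range is limited). The gripper opens to 87 mm and grips with 3 to 60 N. Pads are 19 mm wide; open, the fingers measure 117 mm over their backs; the gripper's body (75 mm by 190 mm) begins 51 mm behind the grasp point.
Start: joints at [64.177, 18.392, -4.016, 83.108, 1.295, 78.541, -3.26], TCP at [0.291, -0.581, 0.194] pointing down, gripper open.
Joint ranges: [-163.93, 163.93], [-17.29, 119.83], [-79.2, 71.16], [3.27, 140.29], [-89.18, 269.18], [5.43, 117.66], [-154.24, 154.24]. Speed limits (degrees/s): [147.25, 147.25, 180, 180, 180, 180, 180].

### API

Orientations are given as [roll, pitch, yaw] about the fixed x, y, z axes, in that order (R = Rz(yaw) Ry(pitch) Rx(roll)).
In Python, from cell import get_obs, eyes, env gives the robot as it stands.
- The arm moves only by the tool servo_tool, never from a script. Its argument "series" is a list that holds one entry, the list of rows, each a list of 7 numbers: the shift along the tool's x, y, z in units of 300 mm (1.0 is 300 mm), then the turn, a rotation vector about the tool's x, y, z in units of pi rad (1.0 is pi rad), then the opening, from 0 (shut) to 1 (fully open). In form: [[[tx, ty, tz, wx, wy, wz, gripper], ...]]. A call has 1 to 12 rows; each row is the pose to reach, as a shift and turn from the pose commanded when the call began, along the tool's axes at that moment, turning the shorter way round; what a row does not reach only later rows make up. A row lasts 1/12 s, in which the tool goes at most 41.7 mm and 7.16 degrees, less where a joint would pass 70% of its speed; a pose out of reach is approached as far as the arm can. A call with a number of a shift or a turn outside -1 to 1 is refused whole. A call with a gripper value outside its range is refused whole. The fingers move at their own pace and stop on an object; "grip_force" is the grip in N (left out, the last holds). Time passes only in rows, so rows that repeat a pose let the fingers close. It gives the time, the measured TCP pose, the force, the opening and the grip force at its end, in the units of the state.
- get_obs(): the state, without advancing time (a new reading comes with each control period).
- eyes.read_camera(name): name is "scene" or "top" or "wrist"; returns a dict with "frame" (400x640x3 uint8, red, green, blue), "depth" (400x640 float32, m along the optical axis (not along the pixel's ray), 0 where there is no reading), "fx", "fy", "cx", "cy" (pixels), "origin" and "rotation" of the camera in the world; the wrist camera has in their place "mount" (4x4, takes a point from camera to tool coordinates, whose origin is the TCP and whose axes are the flange's). Camera axes: x right, y down, z forward; pixel columns grow to the right and rows downward; lengths in m; the calibration is good to about 2 mm. A picture is of the moment at which its call begins: read the wrist's pose just before it.
- env.sign_off(): hands the job in; it is judged then, once.
The state is a dict: "time_s": time; "qpos": joint angles; "joint_velocities": joint speeds; "effort": joint torques, N m; "tool_pos": TCP position; "tool_rot": TCP orientation; "force": force on the tool from outside, world axes, zero at the start; "wrist_torque": the same for the moment, N m; "grip_width": finger opening in m; "grasp_force": force on a finger pad.
Only numpy, scipy, OpenCV 4.12 (cv2) and the standard library are available. Lean on these libraries where they do the work, as an engineer would, in place of code of your own. Each camera call takes 0.05 s, during which the arm holds its last target. There are 200 camera calls.

## Working session

There is one attempt and no reset: what is moved stays moved. The work goes in short steps, Python scripts to look and compute and a tool call to move; the robot and the scene stay as the last step left them, time stands still between calls to the robot, and variables do not carry over. Pictures are saved under pics/ and viewed, at most 10 in all, crops included, and the job is handed in when it is done.

Besides the shell and the picture viewer there is one more tool, called after "Call:" by a JSON object that holds its "fn" and its "kwargs", one argument or row to a line. servo_tool: Moves the arm, as the interface text tells. Shifts and turns lie within -1 to 1; 1 stands for 300 mm of shift or pi rad of turn. Its arguments: {"type":"object","properties":{"series":{"type":"array"},"grip_force":{"type":"number"}},"required":["series"]}

```bash
mkdir -p pics; ls; python3 - <<'E'
from cell import get_obs, eyes, env
import cv2, numpy as np
o=get_obs(); print({k:np.round(v,3).tolist() for k,v in o.items()})
for n in ["top","scene"]:
    d=eyes.read_camera(n); cv2.imwrite(f"pics/{n}0.png",d["frame"][:,:,::-1]); np.savez(f"{n}0.npz",**d)
    print(n,d["fx"],d["fy"],d["cx"],d["cy"],np.round(d["origin"],3),np.round(d["rotation"],3).tolist())
E
```

```text
pics
{'time_s': 0.0, 'qpos': [64.178, 18.439, -4.016, 83.174, 1.295, 78.538, -3.259], 'joint_velocities': [-0.033, 0.053, -0.022, 0.006, 0.107, 0.132, 0.123], 'effort': [0.001, -49.128, -0.404, -31.253, -0.064, 0.044, 0.0], 'tool_pos': [0.291, -0.581, 0.192], 'tool_rot': [-179.894, 0.005, 26.634], 'force': [0.302, -0.441, 0.414], 'wrist_torque': [-0.018, 0.071, 0.02], 'grasp_force': 0.0, 'grip_width': 0.087}
top 449.90719495989566 449.90719495989566 318.9130037897362 198.55978118315187 [0.395 0.013 1.231] [-174.054, -0.084, -90.147]
scene 477.1692391922417 477.1692391922417 322.2212644665231 196.17051278704815 [1.339 0.376 0.971] [-136.41, -0.515, 114.632]
```

View pics/top0.png

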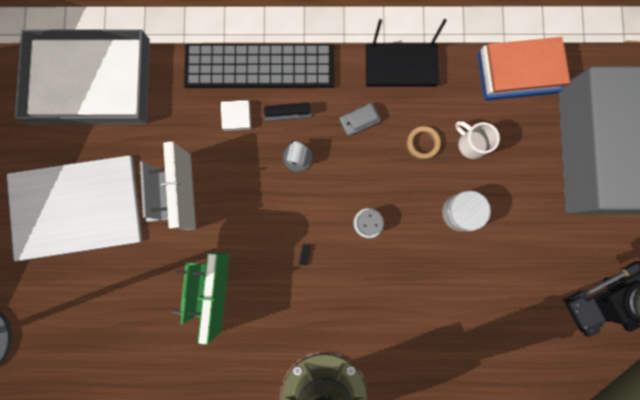

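View pics/scene0.png

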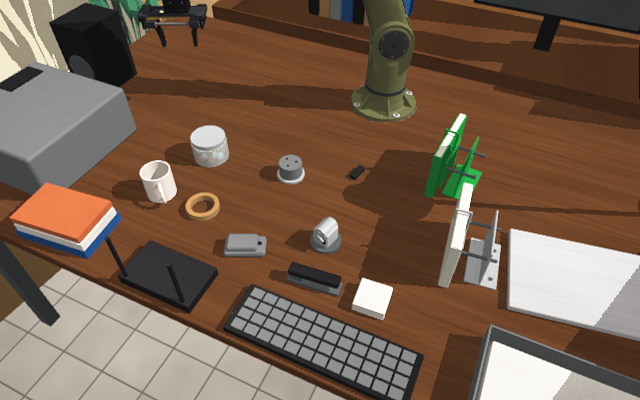

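The top view shows the jar at (467,211), socket (368,222), sharpener (297,156), eraser (306,254) and tape (424,142). There are two clip candidates: the white folder with a grey clip at (178,188), and the one at (209,298) with a green clip and a green front. The white/grey one fits the description. I'll measure positions and make a confirming crop.

```bash
cat > h.py <<'E'
import numpy as np, cv2
from scipy.spatial.transform import Rotation as R
def cloud(d):
    v,u=np.mgrid[0:400,0:640]; z=d["depth"]
    p=np.stack([(u-d["cx"])/d["fx"]*z,(v-d["cy"])/d["fy"]*z,z],-1)
    return p@R.from_euler('xyz',d["rotation"],degrees=True).as_matrix().T+d["origin"]
E
python3 - <<'E'
from h import *
d=dict(np.load("top0.npz")); P=cloud(d); s=dict(np.load("scene0.npz")); S=cloud(s)
print("desk z",np.median(P[330:380,420:540,2]),np.median(S[60:80,250:330,2]))
allp=np.vstack([P[d["depth"]>0],S[s["depth"]>0]])
boxes={"jar":(440,188,495,235),"socket":(350,205,388,240),"sharp":(280,138,315,175),"eraser":(296,240,316,268),"tape":(405,124,443,160),"mug":(452,118,502,160),"mouse":(338,100,384,136),"stapler":(262,100,315,120),"notes":(218,98,252,132),"folder":(160,138,200,234),"green":(172,250,232,348)}
for n,(a,b,c,e) in boxes.items():
    for nm,C in (("top",P[b:e,a:c].reshape(-1,3)),):
        z=C[:,2]; q=C[(z>0.008)&(z<0.3)]
        zt=np.percentile(q[:,2],97); t=q[q[:,2]>zt-0.008]
        rc=cv2.minAreaRect((t[:,:2]*1000).astype(np.float32)); ra=cv2.minAreaRect((q[:,:2]*1000).astype(np.float32))
        print(n,"ztop %.3f"%zt,"top rect",np.round(np.r_[rc[0],rc[1],rc[2]],1),"all",np.round(np.r_[ra[0],ra[1],ra[2]],1))
for n,(lo,hi) in {"jar":(.06,.09)}.items(): pass
# scene cloud slices about each fixed thing
def sl(c,r,zlo,zhi):
    q=allp[(np.hypot(*(allp[:,:2]-c).T)<r)&(allp[:,2]>zlo)&(allp[:,2]<zhi)]
    (x,y),rr=cv2.minEnclosingCircle((q[:,:2]*1000).astype(np.float32)); return round(x,1),round(y,1),round(rr,1),len(q)
np.save("allp.npy",allp)
im=np.hstack([cv2.resize(d["frame"][130:350,130:240],None,fx=2.6,fy=2.6),cv2.resize(s["frame"][100:300,410:520],None,fx=2.86,fy=2.86)]) if 0 else None
a=cv2.resize(d["frame"][130:350,130:240],(286,572)); b=cv2.resize(s["frame"][100:300,410:520],(314,572))
cv2.imwrite("pics/crop.png",np.hstack([a,b])[:,:,::-1])
E
```

```text
desk z -0.0009601431196603061 0.0016857646249612834
jar ztop 0.081 top rect [ 484.7 -376.6   99.6   98.9   21.3] all [ 484.9 -374.7  100.9  102.2   39.4]
socket ztop 0.053 top rect [ 455.9 -121.7   64.9   65.6   44.3] all [ 455.4 -118.4   76.2   72.3   26.4]
sharp ztop 0.071 top rect [637.9  72.2  29.6  50.1  80.3] all [636.1  72.8  78.8  72.8  71.4]
eraser ztop 0.016 top rect [370.2  52.5  21.7  54.   78.5] all [370.2  52.5  21.7  54.   78.5]
tape ztop 0.023 top rect [ 676.6 -275.2   88.5   88.    66.9] all [ 676.8 -274.8   88.7   88.2   76.1]
mug ztop 0.086 top rect [ 674.  -415.7   77.    80.7   43.1] all [ 676.  -402.4  105.8   80.    77.5]
mouse ztop 0.036 top rect [ 746.  -105.1   49.1   79.1   25.2] all [ 745.  -101.    60.6  103.7   25.6]
stapler ztop 0.045 top rect [763.9  99.6  31.2 123.7   6.3] all [763.3  99.   34.9 127.2   5.6]
notes ztop 0.031 top rect [754.3 242.5  76.1  74.7   2.6] all [754.2 242.4  77.4  75.3   4.2]
folder ztop 0.156 top rect [543.6 372.3 209.   38.9   2. ] all [542.4 399.4 210.2  93.9   2.3]
green ztop 0.157 top rect [272.9 277.2  38.6 209.2  89.1] all [275.4 317.2 119.  210.1  85.8]
```

View pics/crop.png

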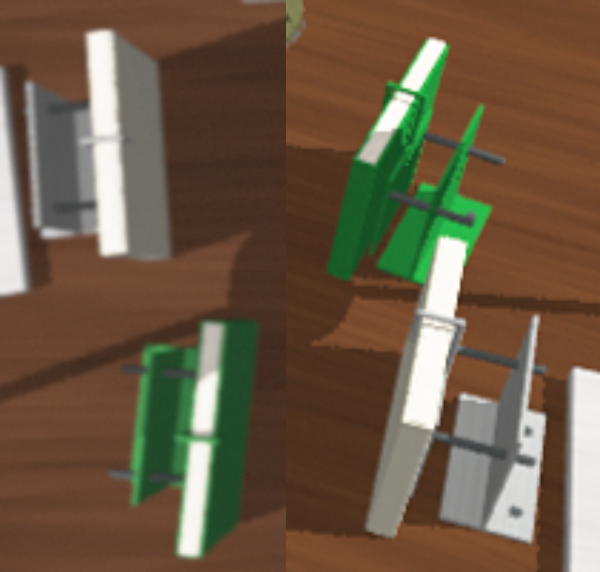

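The crop confirms it: the white folder with the grey steel clip is the one meant, and the other has a green clip and front. Next I fit the folder's front and edges.

```bash
python3 - <<'E'
from h import *
for f in ("top0","scene0"):
    d=dict(np.load(f+".npz")); P=cloud(d).reshape(-1,3)
    q=P[(P[:,0]>.40)&(P[:,0]<.70)&(P[:,1]>.30)&(P[:,1]<.45)&(d["depth"].ravel()>0)]
    t=q[q[:,2]>.148]; r=cv2.minAreaRect((t[:,:2]*1000).astype(np.float32)); print(f,"top",np.round(cv2.boxPoints(r)).tolist(),len(t), np.round(t[:,2].mean(),3))
    m=q[(q[:,2]>.03)&(q[:,2]<.13)&(q[:,1]<.385)]
    if len(m)>50:
        A=np.c_[m[:,0],m[:,2],np.ones(len(m))]; c=np.linalg.lstsq(A,m[:,1],rcond=None)[0]
        e=np.abs(A@c-m[:,1]); m=m[e<.004]; A=A[e<.004]; c=np.linalg.lstsq(A,m[:,1],rcond=None)[0]
        print(" front y=%.4f*x+%.4f*z+%.4f"%tuple(c),len(m),"x range",np.percentile(m[:,0],[.5,99.5]), "y@.543,.035",c@[.543,.035,1])
    # sharpener, socket low slices and jar
    for n,cc in (("sharp",(.637,.073)),("socket",(.456,-.121)),("jar",(.485,-.376))):
        w=P[(np.hypot(P[:,0]-cc[0],P[:,1]-cc[1])<.065)&(P[:,2]>.006)&(P[:,2]<.1)]
        print(" ",n,"x",np.round(np.percentile(w[:,0],[.5,99.5]),3),"y",np.round(np.percentile(w[:,1],[.5,99.5]),3))
    b=P[(P[:,1]<-.45)&(P[:,0]>.3)&(P[:,0]<.9)&(P[:,2]>.02)&(P[:,2]<.4)]
    print(" box y max",np.round(np.percentile(b[:,1],99),3),"z",np.round(np.percentile(b[:,2],99),3),"xmin",b[:,0].min())
E
```

```text
top0 top [[438.0, 388.0], [440.0, 349.0], [649.0, 356.0], [647.0, 395.0]] 872 0.153
 front y=0.0954*x+-0.0004*z+0.3075 888 x range [0.44072318 0.64732371] y@.543,.035 0.3593590591369684
  sharp x [0.599 0.675] y [0.036 0.11 ]
  socket x [0.417 0.493] y [-0.157 -0.084]
  jar x [0.434 0.534] y [-0.423 -0.325]
 box y max -0.452 z 0.39 xmin 0.300011584077274
scene0 top [[437.0, 376.0], [444.0, 337.0], [653.0, 371.0], [647.0, 410.0]] 794 0.156
 front y=0.1322*x+0.0071*z+0.2890 225 x range [0.4459564  0.65174315] y@.543,.035 0.3610203412485936
  sharp x [0.608 0.679] y [0.034 0.113]
  socket x [0.423 0.498] y [-0.157 -0.071]
  jar x [0.44  0.539] y [-0.423 -0.322]
 box y max -0.454 z 0.341 xmin 0.30001566112784794
```

Call:
{"fn": "servo_tool", "kwargs": {
  "series": [
    [[0,0,-0.1,0,0,-0.04,0.8],[0,0,-0.1,0,0,-0.08,0.8],[0,0,-0.1,0,0,-0.12,0.8],[0,0,-0.1,0,0,-0.16,0.8],[0,0,-0.1,0,0,-0.2,0.8],[0,0,-0.1,0,0,-0.24,0.8],[0,0,-0.1,0,0,-0.28,0.8],[0,0,-0.1,0,0,-0.32,0.8],[0,0,-0.1,0,0,-0.352,0.8],[0,0,-0.1,0,0,-0.352,0.8]]
  ]
}}

```text
time_s: 0.93
tool_pos: [0.2911, -0.5808, 0.2229]
tool_rot: [-180.0, -0.1, 90.1]
force: [-0.3, 0.5, -0.2]
grip_width: 0.0698
grasp_force: 0.0
```

Call:
{"fn": "servo_tool", "kwargs": {
  "series": [
    [[0.1,0.05,0,0,0,0,0.8],[0.2,0.13,0,0,0,0,0.8],[0.29,0.22,0,0,0,0,0.8],[0.35,0.32,0,0,0,0,0.8],[0.37,0.42,0.04,0,0,0,0.8],[0.37,0.52,0.1,0,0,0,0.8],[0.37,0.6,0.18,0,0,0,0.8],[0.37,0.64,0.27,0,0,0,0.8],[0.37,0.65,0.36,0,0,0,0.8],[0.37,0.65,0.42,0,0,0,0.8],[0.37,0.65,0.46,0,0,0,0.8],[0.37,0.65,0.46,0,0,0,0.8]]
  ]
}}

```text
time_s: 1.93
tool_pos: [0.4844, -0.4687, 0.0818]
tool_rot: [-179.7, -0.2, 89.9]
force: [0.0, 0.4, -0.4]
grip_width: 0.0698
grasp_force: 0.0
```

Call:
{"fn": "servo_tool", "kwargs": {
  "series": [
    [[0,0,0.06,0,0,0,0.8],[0,0,0.12,0,0,0,0.8],[0,0,0.17,0,0,0,0.8],[0,0,0.2,0,0,0,0.8],[0,0,0.2,0,0,0,0.8],[0.02,0.003,0.2,0,0,0,0.8],[0.04,0.003,0.2,0,0,0,0.8],[0.06,0.003,0.2,0,0,0,0.8],[0.08,0.003,0.2,0,0,0,0.8],[0.1,0.003,0.2,0,0,0,0.8],[0.12,0.003,0.2,0,0,0,0.8],[0.14,0.003,0.2,0,0,0,0.8]]
  ]
}}

```text
time_s: 2.93
tool_pos: [0.4874, -0.4274, 0.0258]
tool_rot: [180.0, 0.0, 90.0]
force: [0.8, -0.1, 0.5]
grip_width: 0.0695
grasp_force: 0.4
```

Call:
{"fn": "servo_tool", "kwargs": {
  "series": [
    [[0.01,0.0,0,0,0,0,0.8],[0.02,0.0,0,0,0,0,0.8],[0.035,0.003,0,0,0,0,0.8],[0.05,0.008,0,0,0,0,0.8],[0.07,0.015,0,0,0,0,0.8],[0.09,0.023,0,0,0,0,0.8],[0.11,0.031,0,0,0,0,0.8],[0.13,0.039,0,0,0,0,0.8],[0.15,0.047,0,0,0,0,0.8],[0.17,0.055,0,0,0,0,0.8],[0.19,0.063,0,0,0,0,0.8],[0.21,0.071,0,0,0,0,0.8]]
  ]
}}

```text
time_s: 3.93
tool_pos: [0.5088, -0.3647, 0.0257]
tool_rot: [-180.0, 0.0, 90.0]
force: [-2.5, -5.4, 2.1]
grip_width: 0.0696
grasp_force: 2.4
```

```bash
cat >> h.py <<'E'
def jar(tag):
    from cell import get_obs, eyes
    o=get_obs(); d=eyes.read_camera("top"); cv2.imwrite(f"pics/{tag}.png",d["frame"][:,:,::-1])
    s=eyes.read_camera("scene"); cv2.imwrite(f"pics/{tag}s.png",s["frame"][:,:,::-1])
    t=o["tool_pos"]; out=[np.round(t,4),np.round(o["force"],2)]
    for c in (d,s):
        P=cloud(c).reshape(-1,3); P=P[(P[:,2]>.07)&(P[:,2]<.084)&(abs(P[:,0]-t[0])<.07)&(P[:,1]>t[1]-.02)&(P[:,1]<t[1]+.13)]
        out.append((np.round(P[:,:2].min(0),3),np.round(P[:,:2].max(0),3),len(P)) if len(P) else 0)
    print(*out)
E
python3 -c "from h import *;jar('a')"
```

```text
[ 0.5088 -0.3647  0.0257] [-2.51 -5.41  2.11] (array([ 0.459, -0.364]), array([ 0.558, -0.266]), 1096) (array([ 0.459, -0.371]), array([ 0.562, -0.261]), 763)
```

Call:
{"fn": "servo_tool", "kwargs": {
  "series": [
    [[0.02,0.009,0,0,0,0,0.8],[0.045,0.019,0,0,0,0,0.8],[0.075,0.032,0,0,0,0,0.8],[0.105,0.045,0,0,0,0,0.8],[0.135,0.058,0,0,0,0,0.8],[0.165,0.071,0,0,0,0,0.8],[0.195,0.084,0,0,0,0,0.8],[0.225,0.097,0,0,0,0,0.8],[0.255,0.11,0,0,0,0,0.8],[0.285,0.123,0,0,0,0,0.8],[0.315,0.136,0,0,0,0,0.8],[0.34,0.147,0,0,0,0,0.8]]
  ]
}}

```text
time_s: 5.03
tool_pos: [0.5523, -0.263, 0.0255]
tool_rot: [-179.9, 0.0, 90.0]
force: [-2.0, -5.9, 1.4]
grip_width: 0.0694
grasp_force: 2.7
```

```bash
python3 -c "from h import *;jar('b')"
```

```text
[ 0.5523 -0.263   0.0255] [-2.02 -5.91  1.37] (array([ 0.503, -0.256]), array([ 0.6  , -0.165]), 1004) (array([ 0.502, -0.269]), array([ 0.605, -0.158]), 838)
```

Call:
{"fn": "servo_tool", "kwargs": {
  "series": [
    [[0.02,0.009,0,0,0,0,0.8],[0.045,0.019,0,0,0,0,0.8],[0.075,0.032,0,0,0,0,0.8],[0.105,0.045,0,0,0,0,0.8],[0.135,0.057,0,0,0,0,0.8],[0.165,0.069,0,0,0,0,0.8],[0.195,0.08,0,0,0,0,0.8],[0.225,0.088,0,0,0,0,0.8],[0.255,0.093,0,0,0,0,0.8],[0.285,0.096,0,0,0,0,0.8],[0.315,0.097,0,0,0,0,0.8],[0.345,0.097,0,0,0,0,0.8]]
  ]
}}

```text
time_s: 6.13
tool_pos: [0.5819, -0.159, 0.0255]
tool_rot: [180.0, 0.0, 90.0]
force: [-0.2, -3.7, 0.8]
grip_width: 0.0697
grasp_force: 2.4
```

```bash
python3 -c "from h import *;jar('c')"
```

```text
[ 0.5819 -0.159   0.0255] [-0.22 -3.69  0.75] (array([ 0.531, -0.133]), array([ 0.63 , -0.062]), 884) (array([ 0.533, -0.162]), array([ 0.634, -0.055]), 891)
```

Call:
{"fn": "servo_tool", "kwargs": {
  "series": [
    [[0.02,0,0,0,0,0,0.8],[0.045,0,0,0,0,0,0.8],[0.075,0,0,0,0,0,0.8],[0.105,0,0,0,0,0,0.8],[0.135,-0.003,0,0,0,0,0.8],[0.165,-0.01,0,0,0,0,0.8],[0.195,-0.022,0,0,0,0,0.8],[0.225,-0.036,0,0,0,0,0.8],[0.255,-0.051,0,0,0,0,0.8],[0.285,-0.066,0,0,0,0,0.8],[0.31,-0.079,0,0,0,0,0.8],[0.335,-0.092,0,0,0,0,0.8]]
  ]
}}

```text
time_s: 7.23
tool_pos: [0.5537, -0.0582, 0.0256]
tool_rot: [180.0, 0.0, 90.0]
force: [2.1, -3.5, -1.3]
grip_width: 0.07
grasp_force: 1.8
```

```bash
python3 -c "from h import *;jar('d')"
```

```text
[ 0.5537 -0.0582  0.0256] [ 2.13 -3.55 -1.32] (array([ 0.504, -0.025]), array([0.612, 0.068]), 779) (array([ 0.503, -0.064]), array([0.623, 0.072]), 874)
```

View pics/ds.png

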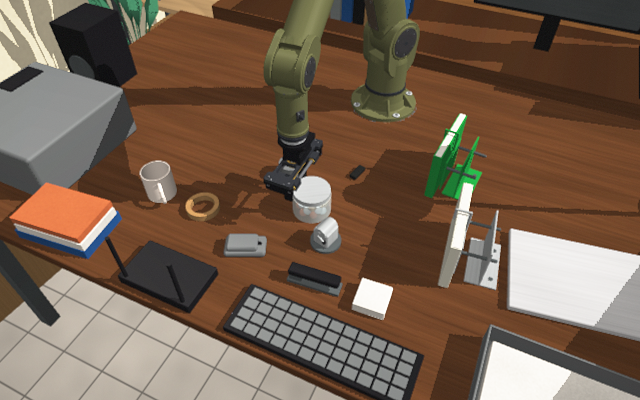

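Picture: the jar is at (312,200), in the cradle and clear of the sharpener (325,235). The other things are undisturbed.

Call:
{"fn": "servo_tool", "kwargs": {
  "series": [
    [[0.02,-0.01,0,0,0,0,0.8],[0.045,-0.022,0,0,0,0,0.8],[0.075,-0.037,0,0,0,0,0.8],[0.105,-0.052,0,0,0,0,0.8],[0.135,-0.067,0,0,0,0,0.8],[0.165,-0.082,0,0,0,0,0.8],[0.195,-0.096,0,0,0,0,0.8],[0.225,-0.107,0,0,0,0,0.8],[0.255,-0.114,0,0,0,0,0.8],[0.285,-0.117,0,0,0,0,0.8],[0.31,-0.117,0,0,0,0,0.8],[0.335,-0.117,0,0,0,0,0.8]]
  ]
}}

```text
time_s: 8.33
tool_pos: [0.5186, 0.0419, 0.0254]
tool_rot: [-179.9, 0.0, 90.0]
force: [-1.2, -4.5, 0.4]
grip_width: 0.0692
grasp_force: 2.4
```

```bash
python3 -c "from h import *;jar('e')"
```

```text
[0.5186 0.0419 0.0254] [-1.19 -4.45  0.39] (array([0.47 , 0.096]), array([0.553, 0.138]), 301) (array([0.467, 0.037]), array([0.571, 0.144]), 814)
```

Call:
{"fn": "servo_tool", "kwargs": {
  "series": [
    [[0.02,0,0,0,0,0,0.8],[0.045,0,0,0,0,0,0.8],[0.075,0,0,0,0,0,0.8],[0.105,0,0,0,0,0,0.8],[0.135,0,0,0,0,0,0.8],[0.165,0.004,0,0,0,0,0.8],[0.195,0.012,0,0,0,0,0.8],[0.225,0.024,0,0,0,0,0.8],[0.255,0.038,0,0,0,0,0.8],[0.285,0.053,0,0,0,0,0.8],[0.31,0.066,0,0,0,0,0.8],[0.335,0.079,0,0,0,0,0.8]]
  ]
}}

```text
time_s: 9.43
tool_pos: [0.5421, 0.1427, 0.0252]
tool_rot: [-179.9, 0.0, 90.0]
force: [-3.1, -5.2, 2.6]
grip_width: 0.0692
grasp_force: 2.9
```

```bash
python3 -c "from h import *;jar('f')"
```

```text
[0.5421 0.1427 0.0252] [-3.1  -5.25  2.64] (array([0.507, 0.226]), array([0.525, 0.236]), 8) (array([0.494, 0.137]), array([0.596, 0.245]), 837)
```

Call:
{"fn": "servo_tool", "kwargs": {
  "series": [
    [[0.02,0.009,0,0,0,0,0.8],[0.045,0.021,0,0,0,0,0.8],[0.07,0.032,0,0,0,0,0.8],[0.095,0.042,0,0,0,0,0.8],[0.12,0.048,0,0,0,0,0.8],[0.145,0.05,0,0,0,0,0.8],[0.17,0.048,0,0,0,0,0.8],[0.19,0.046,0,0,0,0,0.8],[0.21,0.044,0,0,0,0,0.8],[0.225,0.042,0,0,0,0,0.8],[0.24,0.04,0,0,0,0,0.8],[0.25,0.039,0,0,0,0,0.8]]
  ]
}}

```text
time_s: 10.53
tool_pos: [0.5543, 0.2175, 0.0255]
tool_rot: [-180.0, -0.0, 90.0]
force: [1.0, -2.9, -0.5]
grip_width: 0.0697
grasp_force: 2.4
```

```bash
python3 - <<'E'
from h import *;jar('g')
from cell import eyes
d=eyes.read_camera("top"); P=cloud(d)
q=P[130:240,155:205].reshape(-1,3)
for lo,hi in ((.02,.05),(.05,.08),(.08,.11),(.11,.14)):
    m=q[(q[:,2]>lo)&(q[:,2]<hi)&(q[:,1]<.385)&(q[:,1]>.33)]
    c=np.polyfit(m[:,0],m[:,1],1) if len(m)>10 else [0,0]; e=abs(np.polyval(c,m[:,0])-m[:,1]); m=m[e<.004]; c=np.polyfit(m[:,0],m[:,1],1)
    print(lo,c.round(4),len(m),np.percentile(m[:,0],[1,99]).round(4),np.polyval(c,.544).round(4))
E
```

```text
[0.5543 0.2175 0.0255] [ 1.   -2.88 -0.47] 0 (array([0.502, 0.21 ]), array([0.607, 0.317]), 843)
0.02 [0.0957 0.3074] 141 [0.4416 0.5627] 0.3594
0.05 [0.0968 0.3069] 166 [0.4405 0.5731] 0.3596
0.08 [0.0934 0.3086] 197 [0.4419 0.5823] 0.3593
0.11 [0.0946 0.308 ] 228 [0.4405 0.6466] 0.3595
```

View pics/g.png

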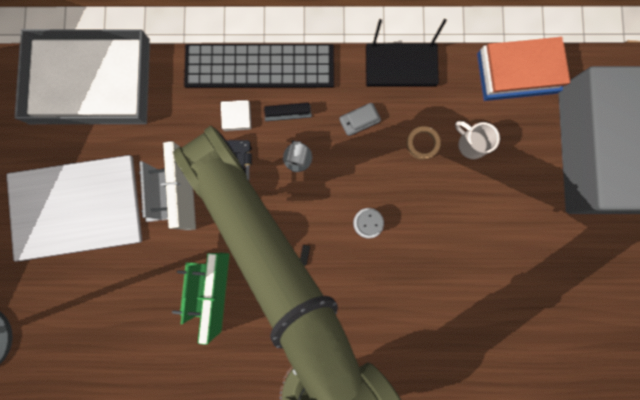

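The arm is above the jar and the folder at (178,185) is untouched. The jar stands about 42 mm short of it, at (0.554, 0.266). I'll advance 30 mm, then creep.

Call:
{"fn": "servo_tool", "kwargs": {
  "series": [
    [[0.01,-0.001,0,0,0,0,0.8],[0.02,-0.002,0,0,0,0,0.8],[0.03,-0.003,0,0,0,0,0.8],[0.04,-0.004,0,0,0,0,0.8],[0.05,-0.006,0,0,0,0,0.8],[0.06,-0.007,0,0,0,0,0.8],[0.07,-0.008,0,0,0,0,0.8],[0.08,-0.009,0,0,0,0,0.8],[0.088,-0.01,0,0,0,0,0.8],[0.093,-0.011,0,0,0,0,0.8],[0.097,-0.011,0,0,0,0,0.8],[0.1,-0.012,0,0,0,0,0.8]]
  ]
}}

```text
time_s: 11.68
tool_pos: [0.551, 0.2469, 0.0255]
tool_rot: [180.0, 0.0, 90.0]
force: [1.6, -3.3, -0.1]
grip_width: 0.0696
grasp_force: 2.3
```

Call:
{"fn": "servo_tool", "kwargs": {
  "series": [
    [[0.001,0,0,0,0,0,0.8],[0.003,0,0,0,0,0,0.8],[0.005,-0.001,0,0,0,0,0.8],[0.007,-0.001,0,0,0,0,0.8],[0.009,-0.001,0,0,0,0,0.8],[0.01,-0.001,0,0,0,0,0.8]]
  ]
}}

```text
time_s: 12.18
tool_pos: [0.5506, 0.25, 0.0255]
tool_rot: [-180.0, 0.0, 90.0]
force: [0.7, -4.0, 0.4]
grip_width: 0.0693
grasp_force: 2.3
```

Call:
{"fn": "servo_tool", "kwargs": {
  "series": [
    [[0.001,0,0,0,0,0,0.8],[0.003,0,0,0,0,0,0.8],[0.005,-0.001,0,0,0,0,0.8],[0.007,-0.001,0,0,0,0,0.8],[0.009,-0.001,0,0,0,0,0.8],[0.01,-0.001,0,0,0,0,0.8]]
  ]
}}

```text
time_s: 12.68
tool_pos: [0.5503, 0.2531, 0.0255]
tool_rot: [-180.0, -0.0, 90.0]
force: [0.3, -4.2, 0.1]
grip_width: 0.0695
grasp_force: 2.3
```

Call:
{"fn": "servo_tool", "kwargs": {
  "series": [
    [[0.001,0,0,0,0,0,0.8],[0.002,0,0,0,0,0,0.8],[0.003,0,0,0,0,0,0.8],[0.004,-0.001,0,0,0,0,0.8],[0.005,-0.001,0,0,0,0,0.8]]
  ]
}}

```text
time_s: 13.1
tool_pos: [0.5501, 0.2545, 0.0255]
tool_rot: [180.0, -0.0, 90.0]
force: [0.1, -4.3, -0.8]
grip_width: 0.0695
grasp_force: 2.3
```

Call:
{"fn": "servo_tool", "kwargs": {
  "series": [
    [[0.001,0,0,0,0,0,0.8],[0.002,0,0,0,0,0,0.8],[0.003,0,0,0,0,0,0.8],[0.004,0,0,0,0,0,0.8]]
  ]
}}

```text
time_s: 13.43
tool_pos: [0.55, 0.2556, 0.0255]
tool_rot: [-180.0, 0.0, 90.0]
force: [0.4, -4.0, -0.5]
grip_width: 0.0695
grasp_force: 2.3
```

Call:
{"fn": "servo_tool", "kwargs": {
  "series": [
    [[0.001,0,0,0,0,0,0.8],[0.002,0,0,0,0,0,0.8],[0.003,0,0,0,0,0,0.8],[0.004,-0.001,0,0,0,0,0.8]]
  ]
}}

```text
time_s: 13.77
tool_pos: [0.5499, 0.2568, 0.0255]
tool_rot: [180.0, -0.0, 90.0]
force: [0.9, -4.0, -0.2]
grip_width: 0.0695
grasp_force: 2.3
```

Call:
{"fn": "servo_tool", "kwargs": {
  "series": [
    [[0.001,0,0,0,0,0,0.8],[0.002,0,0,0,0,0,0.8],[0.003,0,0,0,0,0,0.8],[0.004,0,0,0,0,0,0.8]]
  ]
}}

```text
time_s: 14.1
tool_pos: [0.5497, 0.258, 0.0255]
tool_rot: [-180.0, 0.0, 90.0]
force: [0.4, -3.6, -0.6]
grip_width: 0.0697
grasp_force: 2.3
```

Call:
{"fn": "servo_tool", "kwargs": {
  "series": [
    [[0.001,0,0,0,0,0,0.8],[0.002,0,0,0,0,0,0.8],[0.003,0,0,0,0,0,0.8],[0.004,0,0,0,0,0,0.8]]
  ]
}}

```text
time_s: 14.43
tool_pos: [0.5497, 0.2592, 0.0255]
tool_rot: [-180.0, 0.0, 90.0]
force: [0.1, -4.3, -0.3]
grip_width: 0.0692
grasp_force: 2.3
```

Call:
{"fn": "servo_tool", "kwargs": {
  "series": [
    [[0.001,0,0,0,0,0,0.8],[0.002,0,0,0,0,0,0.8],[0.003,-0.001,0,0,0,0,0.8],[0.004,-0.001,0,0,0,0,0.8]]
  ]
}}

```text
time_s: 14.77
tool_pos: [0.5495, 0.2602, 0.0255]
tool_rot: [180.0, 0.0, 90.0]
force: [0.5, -3.5, -0.3]
grip_width: 0.0696
grasp_force: 2.6
```

Call:
{"fn": "servo_tool", "kwargs": {
  "series": [
    [[0.001,0,0,0,0,0,0.8],[0.002,0,0,0,0,0,0.8],[0.003,0,0,0,0,0,0.8],[0.004,0,0,0,0,0,0.8]]
  ]
}}

```text
time_s: 15.1
tool_pos: [0.5496, 0.2606, 0.0254]
tool_rot: [-180.0, 0.1, 90.0]
force: [0.6, -6.5, 0.1]
grip_width: 0.0696
grasp_force: 3.1
```

Call:
{"fn": "servo_tool", "kwargs": {
  "series": [
    [[0.001,0,0,0,0,0,0.8],[0.001,0,0,0,0,0,0.8],[0.001,0,0,0,0,0,0.8]]
  ]
}}

```text
time_s: 15.35
tool_pos: [0.5496, 0.2607, 0.0254]
tool_rot: [-180.0, 0.1, 90.0]
force: [-0.9, -5.6, -0.1]
grip_width: 0.0697
grasp_force: 3.2
```

Call:
{"fn": "servo_tool", "kwargs": {
  "series": [
    [[0.001,0,0,0,0,0,0.8],[0.002,0,0,0,0,0,0.8],[0.002,0,0,0,0,0,0.8]]
  ]
}}

```text
time_s: 15.6
tool_pos: [0.5496, 0.2608, 0.0254]
tool_rot: [-180.0, 0.1, 89.9]
force: [-0.5, -7.3, 0.7]
grip_width: 0.0698
grasp_force: 3.4
```

Call:
{"fn": "servo_tool", "kwargs": {
  "series": [
    [[0.001,0,0,0,0,0,0.8],[0.002,0,0,0,0,0,0.8],[0.002,0,0,0,0,0,0.8]]
  ]
}}

```text
time_s: 15.85
tool_pos: [0.5496, 0.261, 0.0254]
tool_rot: [-180.0, 0.2, 89.9]
force: [0.6, -7.5, 2.0]
grip_width: 0.0696
grasp_force: 3.7
```

Call:
{"fn": "servo_tool", "kwargs": {
  "series": [
    [[0,0,0,0,0,0,0.8]]
  ]
}}

```text
time_s: 15.93
tool_pos: [0.5496, 0.261, 0.0254]
tool_rot: [-180.0, 0.2, 89.9]
force: [-0.1, -8.2, 1.3]
grip_width: 0.0696
grasp_force: 3.7
```

Call:
{"fn": "servo_tool", "kwargs": {
  "series": [
    [[0.001,0,0,0,0,0,0.8],[0.002,0,0,0,0,0,0.8],[0.002,0,0,0,0,0,0.8]]
  ]
}}

```text
time_s: 16.18
tool_pos: [0.5496, 0.2611, 0.0254]
tool_rot: [-180.0, 0.2, 89.9]
force: [-0.5, -8.2, 1.9]
grip_width: 0.0696
grasp_force: 3.9
```

Call:
{"fn": "servo_tool", "kwargs": {
  "series": [
    [[0,0,0,0,0,0,0.8]]
  ]
}}

```text
time_s: 16.27
tool_pos: [0.5496, 0.2611, 0.0254]
tool_rot: [-180.0, 0.2, 89.9]
force: [-0.3, -8.1, 1.8]
grip_width: 0.0694
grasp_force: 3.9
```

Call:
{"fn": "servo_tool", "kwargs": {
  "series": [
    [[0,0,0,0,0,0,0.8]]
  ]
}}

```text
time_s: 16.35
tool_pos: [0.5496, 0.2611, 0.0254]
tool_rot: [-180.0, 0.2, 89.9]
force: [-0.3, -8.7, 1.9]
grip_width: 0.0696
grasp_force: 3.9
```

One more small step to reach about 5 N of press (total ≈ 9.3 N less ≈ 4 N friction).

Call:
{"fn": "servo_tool", "kwargs": {
  "series": [
    [[0.001,0,0,0,0,0,0.8],[0.002,0,0,0,0,0,0.8],[0.003,0,0,0,0,0,0.8],[0.003,0,0,0,0,0,0.8]]
  ]
}}

```text
time_s: 16.68
tool_pos: [0.5497, 0.2613, 0.0254]
tool_rot: [-180.0, 0.3, 89.9]
force: [0.2, -8.9, 2.7]
grip_width: 0.0698
grasp_force: 4.3
```

Call:
{"fn": "servo_tool", "kwargs": {
  "series": [
    [[0,0,0,0,0,0,0.8]]
  ]
}}

```text
time_s: 16.77
tool_pos: [0.5497, 0.2614, 0.0254]
tool_rot: [-180.0, 0.3, 89.9]
force: [-0.3, -9.4, 1.8]
grip_width: 0.0697
grasp_force: 4.3
```

Call:
{"fn": "servo_tool", "kwargs": {
  "series": [
    [[-0.005,0,0,0,0,0,0.8],[-0.012,0,0,0,0,0,0.8],[-0.025,0,0,0,0,0,0.8],[-0.045,0,0,0,0,0,0.8],[-0.075,0,0,0,0,0,0.8],[-0.11,0,0,0,0,0,0.8],[-0.15,0,0,0,0,0,0.8],[-0.19,0,0,0,0,0,0.8],[-0.23,0,0,0,0,0,0.8],[-0.25,0,0,0,0,0,0.8],[-0.26,0,0,0,0,0,0.8],[-0.26,0,0,0,0,0,0.8]]
  ]
}}

```text
time_s: 17.77
tool_pos: [0.5497, 0.1854, 0.0256]
tool_rot: [180.0, 0.0, 89.9]
force: [0.5, 0.1, 1.0]
grip_width: 0.0698
grasp_force: 0.0
```

Call:
{"fn": "servo_tool", "kwargs": {
  "series": [
    [[0,0,-0.05,0,0,0,0.8],[0,0,-0.13,0,0,0,0.8],[0,0,-0.23,0,0,0,0.8],[0,0,-0.33,0,0,0,0.8],[0,0,-0.43,0,0,0,0.8],[0,0,-0.5,0,0,0,0.8],[-0.1,-0.05,-0.5,0,0,0,0.8],[-0.2,-0.1,-0.5,0,0,0,0.8],[-0.3,-0.15,-0.5,0,0,0,0.8],[-0.4,-0.2,-0.5,0,0,0,0.8],[-0.5,-0.2,-0.5,0,0,0,0.8],[-0.5,-0.2,-0.5,0,0,0,0.8]]
  ]
}}

```text
time_s: 18.77
tool_pos: [0.489, 0.03, 0.1756]
tool_rot: [180.0, 0.2, 89.6]
force: [0.5, -0.1, -0.1]
grip_width: 0.0696
grasp_force: 0.0
```

```bash
python3 - <<'E'
from h import *; from cell import get_obs,eyes
print(get_obs()["tool_pos"].__repr__(),get_obs()["force"])
d=eyes.read_camera("top"); cv2.imwrite("pics/z.png",d["frame"][:,:,::-1]); s=eyes.read_camera("scene"); cv2.imwrite("pics/zs.png",s["frame"][:,:,::-1])
P=cloud(d).reshape(-1,3); q=P[(P[:,2]>.072)&(P[:,2]<.09)&(abs(P[:,0]-.55)<.08)&(P[:,1]>.2)&(P[:,1]<.354)]
print("lid",q.min(0),q.max(0),len(q))
m=P[(P[:,2]>.1)&(P[:,2]<.14)&(P[:,0]>.42)&(P[:,0]<.67)&(P[:,1]>.33)&(P[:,1]<.385)]
c=np.polyfit(m[:,0],m[:,1],1); m=m[abs(np.polyval(c,m[:,0])-m[:,1])<.004]; c=np.polyfit(m[:,0],m[:,1],1); print("front",c,np.polyval(c,.544),np.percentile(m[:,0],[1,99]))
E
```

```text
array([0.48901113, 0.03001636, 0.1756069 ]) [ 0.45788161 -0.12156892 -0.10738308]
lid [0.4703646  0.25907691 0.07200273] [0.59888109 0.35388309 0.08389527] 1146
front [0.09390521 0.30930611] 0.36039053910655866 [0.44111024 0.64560977]
```

View pics/z.png

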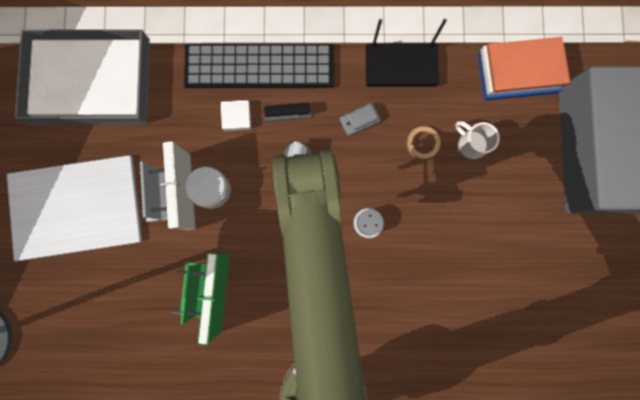

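The jar at (208,188) stands against the middle of the white folder, whose front has gone back about 1 mm. Everything else is where it was and the robot touches nothing, so I'm handing in.

```bash
python3 -c "from cell import env; print(env.sign_off())"
```

```text
the job is handed in; nothing more can be done
None
```

The job is handed in at about 19 s of the 72 s: the jar went round the socket and sharpener with no contact seen and now stands against the middle of the white folder's front, pressed on with about 5 N (estimated from the wrist force less the jar's sliding friction), and after release the folder front still sat about 1 mm back.

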